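Fish the food processor's drive hub out of the gap and refit it

ROBOT

A 7-joint arm with a two-finger parallel gripper is mounted at the origin on the work surface. World frame = base frame: x ahead of the robot, y to its left, z up, the work surface at z = 0. Lengths are in m, angles in rad, forces in N, time in s.
With the tool pointing down it reaches from about 0.35 to 0.9 m from the base axis. Payload 19.9 kg.
Tool frame: the origin (TCP) lies between the finger pads; the fingertips stand tip_extent ahead of it and the grasp point (between the pads) lies 11 mm behind it (tip_extent is the distance from the TCP to the fingertips, in m); z points along the fingers, y is the line along which they close (so a half turn about z gives the same grasp; the last joint's range is limited). The gripper opens to 85 mm and grips with 20 to 120 N. Pads are 22 mm wide; open, the fingers measure 114 mm over their backs; the gripper's body (76 mm by 85 mm) begins 54 mm behind the grasp point. The pads swing forward as they close: fully open they stand 13 mm farther back than shut.
Start: joints at [1.071, 0.417, -0.01, 1.614, 0.005, 1.111, -0.053], TCP at [0.277, -0.56, 0.239] pointing down, gripper open.
Joint ranges: [-2.81, 2.81], [-0.39, 2.02], [-1.27, 1.25], [0.06, 2.57], [-1.19, 4.33], [0.19, 2], [-2.82, 2.82]. Speed limits (rad/s): [1.89, 1.89, 2.39, 2.39, 3.01, 3.01, 3.01].

INTERFACE

Orientations are given as a rotation vector (axis times angle).
In Python, from workcell import * gives the robot as it stands.
- The arm moves only by the shell command python3 -m crank 'ROWS'. ROWS is a JSON object of lists of equal length, an entry for each row: "translation": the shift along the tool's x, y, z in mm, a list of three; "rotation": the turn, a rotation vector about the tool's x, y, z in degrees, a list of three; "hand": the opening, from -1 (shut) to 1 (fully open). A call has 1 to 5 rows; each row is the pose to reach, as a shift and turn from the pose commanded when the call began, along the tool's axes at that moment; what a row does not reach only later rows make up. A row lasts 1/8 s, in which the tool goes at most 62.5 mm and 10.7 degrees, less where a joint would pass 70% of its speed; a pose out of reach is approached as far as the arm can. A call with a gripper value outside its range is refused whole. The fingers move at their own pace and stop on an object; the grip force is fixed at half the most. Time passes only in rows, so rows that repeat a pose let the fingers close. It gives the time, the measured TCP pose, the force, the opening and the grip force at its end, in the units of the state.
- state(): the state, without advancing time (a new reading comes with each control period).
- capture(name): name is "side" or "top" or "wrist"; returns a dict with "img" (400x640x3 uint8, blue, green, red), "camera_matrix" (3x3 intrinsics, pixels), "extrinsics" (4x4, takes a point from world to camera coordinates); the wrist camera has in their place "T_tool_cam" (4x4, takes a point from camera to tool coordinates, whose origin is the TCP and whose axes are the flange's). Camera axes: x right, y down, z forward; pixel columns grow to the right and rows downward; lengths in m; the calibration is good to about 2 mm. A picture is of the moment at which its call begins: read the wrist's pose just before it. There is no depth.
- sign_off(): hands the job in; it is judged then, once.
The state is a dict: "clock": time; "joint_positions": joint angles; "joint_velocities": joint speeds; "joint_torque": joint torques, N m; "eef_pos": TCP position; "tcp_rot": TCP orientation; "wrist_force": force on the tool from outside, world axes, zero at the start; "wrist_torque": the same for the moment, N m; "width": finger opening in m; "grip_force": force on a finger pad.
Only numpy, scipy, OpenCV 4.12 (cv2) and the standard library are available. Lean on these libraries where they do the work, as an engineer would, in place of code of your own. Each camera call takes 0.05 s, during which the arm holds its last target. There are 200 camera calls.

TASK

The food processor's drive hub has fallen into the narrow gap between the food carrier and the steel warmer. Fish it out of the gap with the bent rake, not with the fingers, and lay the rake down on the table, clear of the gap. Then fit the hub on the processor's spindle, turning it under light pressure until it drops fully home over the cross pins, and let go of it; leave the other things on the table where they are.

Things in the scene. Friction and masses are not known exactly. Their poses are not given: they have to be found in the camera images.
- gap_mouth (a point): point on the table at the middle of the gap's open end. The gap is a straight dead-end alley, 52 mm wide and 160 mm long, open above and at this end only. Local +y points level out of the open end, the alley runs from here along local -y, local x is across it
- gap: the fixed things that form the gap; origin and axes as gap_mouth. On the -x side a grey food carrier (140 mm wide in x, 115 high), on the +x side a steel warmer (160 wide, 152 high, lid handle to 175), both 160 long in y; at the closed end an upright white board, 360 wide, 220 high. Too narrow and deep for a gripper to reach the floor between them
- hub_mid (a point): centre of the loose white drive hub: upright collar, 40 mm diameter, 32 tall, with a 20 mm round bore right through along z. Its lower 14 mm is cut away but for four lugs (10 mm radially, 7 wide) at 45, 135, 225, 315 degrees from local x; the notches between, 14 mm high, lie on local x and y and run from bore to outside. About 90 g. Starts upright on the table in the gap
- rake_grip (a point): centre of the wooden handle of the loose rake; local x along the rake to its hook, z up as it lies. Handle 110 mm long (x), 26 wide (y), 32 tall, lying with this point 16 mm above the table. From its front end a 7 mm steel rod cranks up to an axis height of 52 mm above the handle's underside and runs straight ahead, then bends straight down to the tip. About 180 g
- rake_tip (a point): bottom end of the rake's down-bent tip (7 mm round rod, rounded end), 215 mm ahead of the handle's centre and level with the handle's underside; axes as the rake's. The down-bent part is about 48 mm high and goes easily into the hub's bore
- seat (a point): point on the spindle's axis at deck level of the food processor's base (100 mm above the table), z up. The steel spindle, 17 mm diameter, rises 42 mm from here, the last 10 mm tapering to 10 mm. Four round pin arms at 90 degrees (6 mm thick, reaching 16 mm from the axis) stick out of it, tops 11 mm above the deck. Their angle differs every time and is not given by these axes: look or feel for it
- processor: food processor base, fixed white box 180 (x) by 200 mm with a round grey deck 100 high; origin under its centre. The hub goes lugs down over the spindle, rests on the pins (underside 11 mm above the deck) and drops to the deck when its notches stand over the pins, within about 8 degrees; alike every 90 degrees. The spindle is stiff to turn (0.25 N m)
- cup: bystander: white cup, 72 mm across, 85 high; origin under its centre
- jar: bystander: jar with a steel cap, 64 mm across, 100 high; origin under its centre
- shaker: bystander: small shaker, 44 mm across, 90 high; origin under its centre
- rake: the rake as a whole; origin under the middle of its handle
- hub: the hub as a whole; origin on its axis at its underside
Not all that is in view belongs to the job. There is more than one size of the hub; the job needs the largest.

How it is judged:
By the outcome, as a careful person would: the job done as asked, in the order asked, and still so for the second after the job is handed in, with the robot touching nothing.
It also fails if it takes over 58 s, if anything falls off the work surface, if the arm or the gripper's body presses on something with over 40 N, if the wrist force passes 120 N, or if a joint passes its speed limit or range.

## Working session

There is one attempt and no reset: what is moved stays moved. The work goes in short steps, Python scripts to look and compute and a shell command to move; the robot and the scene stay as the last step left them, time stands still between calls to the robot, and variables do not carry over. Pictures are saved under pics/ and viewed, at most 10 in all, crops included, and the job is handed in when it is done.

```bash
mkdir -p pics; ls
python3 - <<'E'
from workcell import *
import cv2,numpy as np,pickle
s=state();print({k:np.round(v,3) for k,v in s.items()})
for n in("side","top"):
    c=capture(n);cv2.imwrite(f"pics/{n}0.png",c["img"]);pickle.dump(c,open(n+".pkl","wb"))
    print(n,np.round(c["camera_matrix"],1),np.round(c["extrinsics"],3))
c=capture("wrist");print(np.round(c["T_tool_cam"],3),np.round(c["camera_matrix"],1))
E
```

```text
pics
{'clock': np.float64(0.0), 'joint_positions': array([ 1.07 ,  0.418, -0.01 ,  1.614,  0.005,  1.111, -0.053]), 'joint_velocities': array([-0.001, -0.   , -0.002, -0.001, -0.   ,  0.001,  0.002]), 'joint_torque': array([-1.0000e-03, -8.6445e+01,  6.7800e-01, -4.3490e+01,  1.9000e-02,
        7.0000e-03,  0.0000e+00]), 'eef_pos': array([ 0.277, -0.56 ,  0.239]), 'tcp_rot': array([-3.058e+00, -7.140e-01,  1.000e-03]), 'wrist_force': array([ 0.245,  0.017, -0.887]), 'wrist_torque': array([0.033, 0.052, 0.009]), 'grip_force': np.float64(0.0), 'width': np.float64(0.086)}
side [[408.    0.  316.3]
 [  0.  408.  201.7]
 [  0.    0.    1. ]] [[ 0.501 -0.865  0.022 -0.313]
 [-0.526 -0.324 -0.786  0.35 ]
 [ 0.687  0.383 -0.618  0.714]
 [ 0.     0.     0.     1.   ]]
top [[394.1   0.  318.1]
 [  0.  394.1 199.2]
 [  0.    0.    1. ]] [[-0.013 -1.    -0.025 -0.012]
 [-0.99   0.016 -0.141  0.537]
 [ 0.141  0.023 -0.99   0.921]
 [ 0.     0.     0.     1.   ]]
[[ 0.    -0.963 -0.269  0.068]
 [ 1.    -0.     0.001  0.001]
 [-0.001 -0.269  0.963 -0.134]
 [ 0.     0.     0.     1.   ]] [[314.1   0.  326.6]
 [  0.  314.1 201.6]
 [  0.    0.    1. ]]
```

View pics/top0.png

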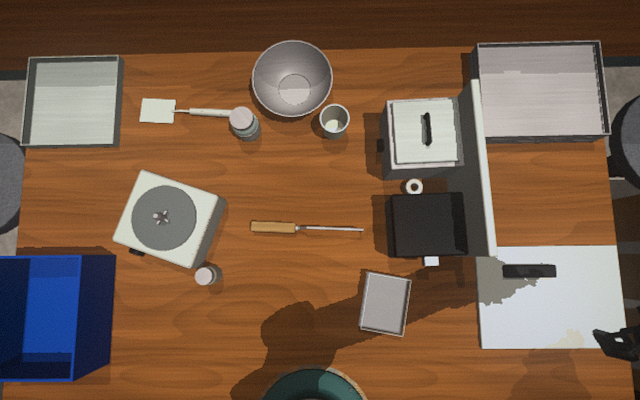

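View pics/side0.png

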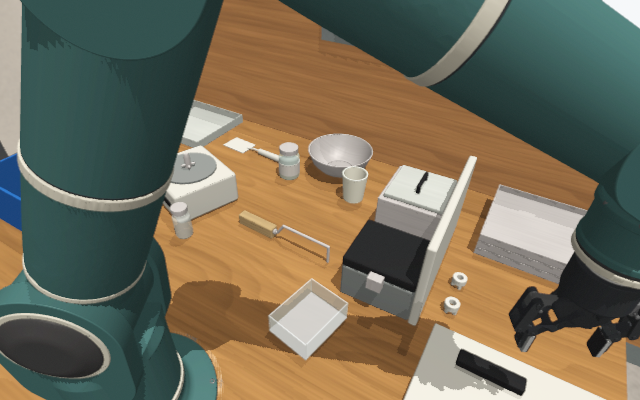

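The top view shows the gap with its open end to the left (about (388,186)) and the hub in it near (414,186). The rake lies from (252,227) to (362,230) and the processor spindle is at (161,217). The two smaller hubs are behind the board, at (458,280) and (452,305) in the side view.

```bash
cat > h.py <<'E'
from workcell import *
import cv2,numpy as np,pickle
from scipy.spatial.transform import Rotation as R
def ray(K,T,uv,z):           # T world->cam; point at height z
    d=T[:3,:3].T@np.linalg.inv(K)@[uv[0],uv[1],1]; o=-T[:3,:3].T@T[:3,3]
    return o+d*(z-o[2])/d[2]
def proj(K,T,p): q=K@(T[:3,:3]@p+T[:3,3]); return q[:2]/q[2]
def load(n): c=pickle.load(open(n+".pkl","rb")); return c["img"],np.array(c["camera_matrix"]),np.array(c["extrinsics"])
def wrist(name):
    s=state(); c=capture("wrist"); M=np.eye(4); M[:3,:3]=R.from_rotvec(s["tcp_rot"]).as_matrix(); M[:3,3]=s["eef_pos"]
    pickle.dump(dict(img=c["img"],camera_matrix=c["camera_matrix"],extrinsics=np.linalg.inv(M@c["T_tool_cam"])),open(name+".pkl","wb"))
    cv2.imwrite(f"pics/{name}.png",c["img"]); return s
def toTool(p):  # world point to tool-frame mm
    s=state(); return R.from_rotvec(s["tcp_rot"]).inv().apply(np.array(p)-s["eef_pos"])*1000
E
python3 - <<'E'
from h import *
i,K,T=load("top"); j,_,_=load("side")
f=lambda im,x,y,w,h:cv2.resize(im[y:y+h,x:x+w],(400,300),interpolation=cv2.INTER_CUBIC)
cv2.imwrite("pics/c1.png",np.vstack([np.hstack([f(i,370,90,133,100),f(i,370,170,133,100)]),np.hstack([f(i,240,190,133,100),f(i,105,165,133,100)])]))
for n,uv,z in [("hub",(414,186),.032),("handleL",(251,227),.016),("handleR",(297,227),.016),("tip",(363,230),.05),("spin",(161,217),.13),("mouthcar",(388,196),.115)]:
    print(n,np.round(ray(K,T,uv,z),3))
i,K,T=load("side")
for n,uv,z in [("small",(458,280),.02),("small",(452,305),.02),("tip",(328,262),0)]:print(n,np.round(ray(K,T,uv,z),3))
E
```

```text
hub [ 0.566 -0.255  0.032]
handleL [0.473 0.148 0.016]
handleR [0.471 0.034 0.016]
tip [ 0.459 -0.125  0.05 ]
spin [0.489 0.325 0.13 ]
mouthcar [ 0.53  -0.177  0.115]
small [ 0.552 -0.412  0.02 ]
small [ 0.476 -0.42   0.02 ]
tip [ 0.465 -0.125  0.   ]
```

View pics/c1.png

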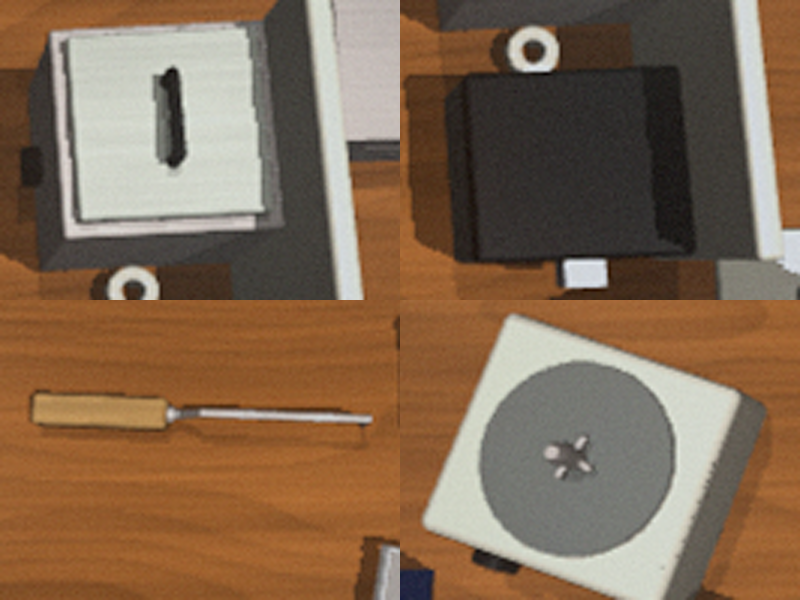

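Run:
```python
from h import *
i,K,T=load("top")
P=lambda x,y,ox,oy,z:ray(K,T,(ox+x/3.008-.3,oy+y/3-.3),z)
def pr(n,*a): p=P(*a);print(n,np.round(p,4));return p
h=pr("hub",133,50,370,170,.032)
a=pr("carr far edge mouth",67,76,370,170,.115);b=pr("carr far edge end",280,68,370,170,.115);print("yaw edge",np.degrees(np.arctan2(*(b-a)[[0,1]])),np.linalg.norm(b-a))
c=pr("carr near mouth",85,258,370,170,.115)
c=pr("warm near mouth top",68,238,370,90,.14);d=pr("warm near end",275,228,370,90,.14)
c=pr("warm bottom mouth",42,268,370,90,.0)
l=pr("hL",33,109,240,190,.032);r=pr("hR",167,113,240,190,.032);t=pr("tip",370,119,240,190,.052)
print("rake yaw",np.degrees(np.arctan2((t-l)[1],(t-l)[0])),np.linalg.norm(r-l),np.linalg.norm(t-(l+r)/2))
m=(l+r)/2; print("mid",m)
print("tool mm to handle", toTool([*m[:2],.016]))
s=state();Rm=R.from_rotvec(s["tcp_rot"]).as_matrix();print(np.round(Rm,3))
```

```text
hub [ 0.5651 -0.2543  0.032 ]
carr far edge mouth [ 0.5321 -0.1863  0.115 ]
carr far edge end [ 0.5355 -0.3431  0.115 ]
yaw edge 178.75474636389654 0.15682018894547028
carr near mouth [ 0.3981 -0.194   0.115 ]
warm near mouth top [ 0.5857 -0.1851  0.14  ]
warm near end [ 0.5904 -0.3346  0.14  ]
warm bottom mouth [ 0.5908 -0.1859  0.    ]
hL [0.4739 0.1456 0.032 ]
hR [0.469  0.0369 0.032 ]
tip [ 0.4606 -0.1246  0.052 ]
rake yaw -92.81263951927166 0.10878902406681247 0.21704496198965778
mid [0.4714525  0.09124835 0.032     ]
tool mm to handle [ 463.15069128 -497.56532011  223.23531629]
[[ 0.897  0.443 -0.001]
 [ 0.443 -0.897  0.001]
 [-0.    -0.001 -1.   ]]
```

```bash
python3 -c "
import workcell;print([ (k,getattr(workcell,k)) for k in dir(workcell) if not k.startswith('_')])"
python3 -m crank '{"translation":[[0,0,-62],[60,-60,-100],[463,-498,-90],[463,-498,-90],[463,-498,-90]],"rotation":[[0,0,0],[0,0,-10],[0,0,-61],[0,0,-61],[0,0,-61]],"hand":[1,1,1,1,1]}'
python3 -c "
from h import *
print(toTool([.4715,.0912,.016]))"
```

```text
[('Unreachable', <class 'workcell.Unreachable'>), ('capture', <function make.<locals>.drawn_camera at 0x7f937c3c40e0>), ('sign_off', <function connect.<locals>.done at 0x7f937c33b7e0>), ('state', <function make.<locals>.<lambda> at 0x7f937c3c45e0>), ('tip_extent', 0.008)]
clock: 0.78
eef_pos: [0.3483, -0.3244, 0.3275]
tcp_rot: [2.591, 1.776, -0.0]
wrist_force: [1.4, 0.2, -0.1]
width: 0.0854
grip_force: 0.0
[432.17742927 -34.89887281 311.39674446]
```

```bash
python3 -m crank '{"translation":[[432,-35,200],[432,-35,200],[432,-35,200],[432,-35,200],[432,-35,200]],"rotation":[[0,0,-18],[0,0,-18],[0,0,-18],[0,0,-18],[0,0,-18]],"hand":[1,1,1,1,1]}'
python3 -c "
from h import *
print(toTool([.4715,.0912,.016]))"
```

```text
clock: 1.4
eef_pos: [0.4306, -0.0533, 0.1961]
tcp_rot: [2.288, 2.152, 0.001]
wrist_force: [1.7, -0.3, 1.4]
width: 0.0856
grip_force: 0.0
[146.71345291  31.88324625 180.06514111]
```

```bash
python3 -m crank '{"translation":[[105,28,70],[105,28,70],[105,28,70],[105,28,70]],"rotation":[[0,0,-0.5],[0,0,-0.5],[0,0,-0.5],[0,0,-0.5]],"hand":[1,1,1,1]}'
python3 -c "
from h import *
s=wrist('w1');print(toTool([.4715,.0912,.016]))"
```

```text
clock: 1.9
eef_pos: [0.4645, 0.0481, 0.1265]
tcp_rot: [-2.277, -2.163, 0.001]
wrist_force: [-0.1, -0.8, 0.9]
width: 0.0852
grip_force: 0.0
[ 44.1744055    4.43682512 110.90333884]
```

View pics/w1.png

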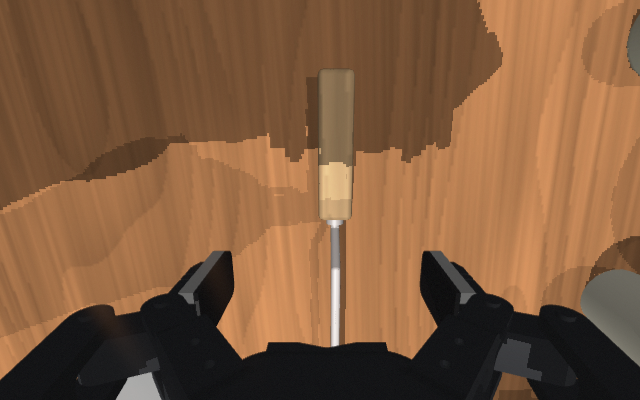

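The view shows the handle from (337,70) to (336,214), with the rod running down between the fingers.

```bash
python3 -c "
from h import *
i,K,T=load('w1')
a=ray(K,T,(337,72),.032);b=ray(K,T,(336,216),.032);print(a,b,np.linalg.norm(a-b),(a+b)/2,np.degrees(np.arctan2(*(b-a)[[1,0]])),toTool((a+b)/2))"
```

```text
[0.47714023 0.14248471 0.032     ] [0.47202052 0.04008706 0.032     ] 0.10252555903741609 [0.47458037 0.09128589 0.032     ] -92.86231232049823 [44.41824521  7.5086937  94.90333131]
```

```bash
python3 -m crank '{"translation":[[44,6.5,50],[44,6.5,100],[44,6.5,112],[44,6.5,112],[44,6.5,112]],"rotation":[[0,0,0],[0,0,0],[0,0,0],[0,0,0],[0,0,0]],"hand":[1,0.5,0,-0.2,-1]}'
python3 -m crank '{"translation":[[0,0,0],[0,0,0],[0,0,0],[0,0,0]],"rotation":[[0,0,0],[0,0,0],[0,0,0],[0,0,0]],"hand":[-1,-1,-1,-1]}'
```

```text
clock: 2.58
eef_pos: [0.4747, 0.0911, 0.0167]
tcp_rot: [2.279, 2.16, 0.003]
wrist_force: [0.1, -0.4, -1.4]
width: 0.025
grip_force: 58.9
clock: 3.08
eef_pos: [0.4747, 0.0912, 0.0165]
tcp_rot: [2.278, 2.16, 0.003]
wrist_force: [-3.4, -2.5, 15.1]
width: 0.0249
grip_force: 61.0
```

```bash
python3 -m crank '{"translation":[[0,0,-62],[0,60,-70],[0,90,-70],[0,90,-70],[0,90,-70]],"rotation":[[0,0,0],[0,0,-4.5],[0,0,-4.5],[0,0,-4.5],[0,0,-4.5]],"hand":[-1,-1,-1,-1,-1]}'
python3 - <<'E'
from h import *
s=wrist('w2');c=capture('top');pickle.dump(c,open('top2.pkl','wb'))
f=lambda im,x,y,w,h:cv2.resize(im[y:y+h,x:x+w],(600,300),interpolation=cv2.INTER_CUBIC)
c2=capture('side')
cv2.imwrite('pics/c2.png',np.vstack([f(c['img'],280,140,200,100),f(c2['img'],300,170,200,100)]))
E
```

```text
clock: 3.7
eef_pos: [0.5629, 0.0869, 0.0852]
tcp_rot: [2.192, 2.25, 0.0]
wrist_force: [-1.3, 0.0, -1.5]
width: 0.0246
grip_force: 60.0
```

View pics/c2.png

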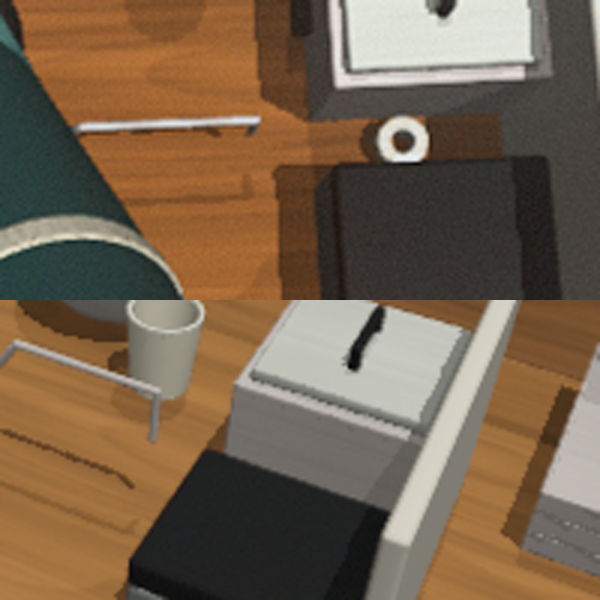

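The top crop shows the hook's bend at (258,121) and tip at (250,132), and the hub ring centred at (403,140). The side crop shows the tip at (152,440).

Run:
```python
from h import *
i,K,T=load('top2');P=lambda x,y,z:ray(K,T,(280+x/3-.3,140+y/3-.3),z)
h=P(403,140,.032);print('hub',h)
k=P(257,121,.121);t=P(250,132,.071);r=P(80,128,.121);print('bend',k,'tip',t,'rodback',r,np.degrees(np.arctan2(*(k-r)[[1,0]])))
i,K,T=load('side');print('tip side',ray(K,T,(300+151/3-.3,170+137/3-.3),.069))
s=state();Rt=R.from_rotvec(s['tcp_rot']);a=Rt.as_matrix()
print(a.round(3),s['eef_pos'], 'pred tip',s['eef_pos']-.215*a[:,0])
```

```text
hub [ 0.56510615 -0.25454796  0.032     ]
bend [ 0.56594782 -0.12755056  0.121     ] tip [ 0.56679998 -0.12675856  0.071     ] rodback [0.56294057 0.00415546 0.121     ] -88.69199064957826
tip side [ 0.57371329 -0.12536246  0.069     ]
[[-0.027  1.    -0.   ]
 [ 1.     0.027 -0.   ]
 [-0.    -0.    -1.   ]] [0.56277863 0.08707295 0.08494515] pred tip [ 0.56853929 -0.12784986  0.0849924 ]
```

```bash
python3 -m crank '{"translation":[[-50,-5,0],[-100,-6,0],[-127,-6,0],[-127,-6,0],[-127,-6,0]],"rotation":[[0,0,0],[0,0,0],[0,0,0],[0,0,0],[0,0,0]],"hand":[-1,-1,-1,-1,-1]}'
python3 - <<'E'
from h import *
c=capture('top');pickle.dump(c,open('top3.pkl','wb'))
f=lambda im,x,y,w,h:cv2.resize(im[y:y+h,x:x+w],(640,480),interpolation=cv2.INTER_CUBIC)
cv2.imwrite('pics/c3.png',f(c['img'],370,150,80,60))
E
```

```text
clock: 4.47
eef_pos: [0.5605, -0.0391, 0.0848]
tcp_rot: [-2.191, -2.251, -0.0]
wrist_force: [0.1, 0.1, -1.1]
width: 0.0248
grip_force: 60.0
```

View pics/c3.png

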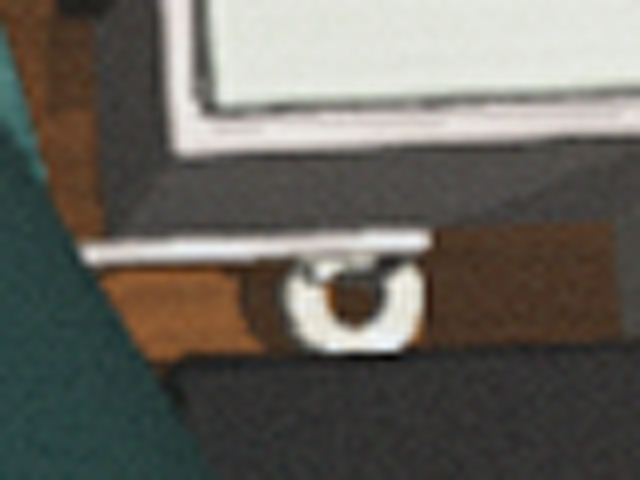

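The rod ends at (428,240), its tip at about (382,268), and the hub bore is at (356,300).

Run:
```python
from h import *
i,K,T=load('top3');P=lambda x,y,z:ray(K,T,(370+x/8-.45,150+y/8-.45),z)
print(P(356,300,.032),'bend',P(420,241,.121),'tip',P(382,269,.07))
s=state();a=R.from_rotvec(s['tcp_rot']).as_matrix();p=s['eef_pos'];print('pred',p-.215*a[:,0])
# where should the tip at bore centre, raised, appear
h=np.array([.5645,-.2545,0]);
for z in(.069,.117):print(8*(proj(K,T,h+[0,0,z])-[370,150]+.45))
```

```text
[ 0.56341135 -0.25450915  0.032     ] bend [ 0.56456391 -0.25313825  0.121     ] tip [ 0.56604323 -0.25407334  0.07      ]
pred [ 0.56659153 -0.25371112  0.08468228]
[382.95052337 274.75760096]
[421.5386682  243.86740052]
```

```bash
python3 -m crank '{"translation":[[0,-1,30],[0,-1.5,48],[0,-1.5,58],[0,-1.5,61],[0,-1.5,61]],"rotation":[[0,0,0],[0,0,0],[0,0,0],[0,0,0],[0,0,0]],"hand":[-1,-1,-1,-1,-1]}'
python3 - <<'E'
from h import *
c=capture('top');pickle.dump(c,open('top3.pkl','wb'))
f=lambda im,x,y,w,h:cv2.resize(im[y:y+h,x:x+w],(640,480),interpolation=cv2.INTER_CUBIC)
cv2.imwrite('pics/c4.png',f(c['img'],370,150,80,60))
E
```

```text
clock: 5.15
eef_pos: [0.5595, -0.0399, 0.0239]
tcp_rot: [2.192, 2.251, 0.0]
wrist_force: [-0.1, 0.0, -1.3]
width: 0.0246
grip_force: 60.1
```

No contact force, and the tip is at about 8 mm, so it is in the bore. I'll pull the hub out.

```bash
python3 -m crank '{"translation":[[15,0,0],[35,0,0],[58,0,0],[80,0,0],[100,0,0]],"rotation":[[0,0,0],[0,0,0],[0,0,0],[0,0,0],[0,0,0]],"hand":[-1,-1,-1,-1,-1]}'
python3 -m crank '{"translation":[[15,0,0],[30,-12,0],[40,-28,0],[45,-40,0],[45,-40,0]],"rotation":[[0,0,0],[0,0,0],[0,0,0],[0,0,0],[0,0,0]],"hand":[-1,-1,-1,-1,-1]}'
python3 - <<'E'
from h import *
c=capture('top');pickle.dump(c,open('top3.pkl','wb'))
f=lambda im,x,y,w,h:cv2.resize(im[y:y+h,x:x+w],(640,480),interpolation=cv2.INTER_CUBIC)
d=cv2.resize(c['img'],None,fx=.8,fy=.8)
cv2.imwrite('pics/c5.png',np.vstack([f(c['img'],320,160,80,60)[:280],np.pad(d,((0,0),(0,128),(0,0)))]))
E
```

```text
clock: 5.82
eef_pos: [0.5564, 0.0623, 0.0238]
tcp_rot: [-2.19, -2.252, -0.001]
wrist_force: [-0.2, -0.7, -0.6]
width: 0.0245
grip_force: 60.0
clock: 6.45
eef_pos: [0.5145, 0.1038, 0.0237]
tcp_rot: [-2.191, -2.251, 0.001]
wrist_force: [0.0, -0.4, -0.7]
width: 0.0247
grip_force: 60.0
```

View pics/c5.png

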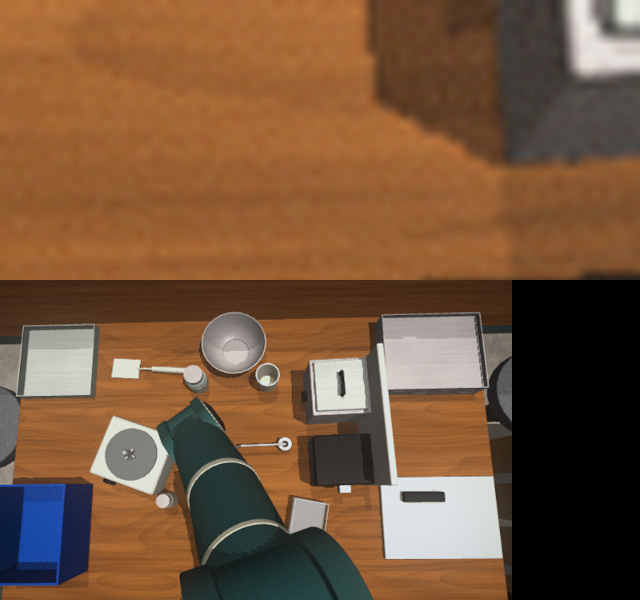

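```bash
python3 -m crank '{"translation":[[0,0,-30],[0,0,-55],[-6,-40,-55],[-12,-90,-40],[-12,-90,-20]],"rotation":[[0,0,0],[0,0,0],[0,0,1.5],[0,0,3],[0,0,3]],"hand":[-1,-1,-1,-1,-1]}'
python3 -m crank '{"translation":[[0,0,20],[0,0,25],[0,0,26.5],[0,0,26.5],[0,0,26.5]],"rotation":[[0,0,0],[0,0,0],[0,0,0],[0,0,0],[0,0,0]],"hand":[-1,-1,-1,-1,0.2]}'
python3 -m crank '{"translation":[[0,0,0],[0,0,0],[0,0,-40],[0,0,-100],[0,0,-130]],"rotation":[[0,0,0],[0,0,0],[0,0,0],[0,0,0],[0,0,0]],"hand":[0.4,0.6,0.6,1,1]}'
python3 - <<'E'
from h import *
i,K,T=load('top3');h=ray(K,T,(355.7,205),.032);print(h)
t=toTool(h);print(t,R.from_rotvec(state()['tcp_rot']).as_matrix().round(3))
E
```

```text
clock: 7.12
eef_pos: [0.4236, 0.088, 0.0436]
tcp_rot: [2.251, 2.191, -0.002]
wrist_force: [1.4, -0.0, -1.4]
width: 0.0248
grip_force: 60.1
clock: 7.75
eef_pos: [0.4262, 0.0895, 0.0176]
tcp_rot: [2.25, 2.192, 0.001]
wrist_force: [-0.5, -0.1, 0.8]
width: 0.0419
grip_force: 0.0
clock: 8.38
eef_pos: [0.4263, 0.0897, 0.1497]
tcp_rot: [2.249, 2.192, 0.003]
wrist_force: [-0.2, -0.9, 0.5]
width: 0.0855
grip_force: 0.0
[ 0.52144663 -0.11103098  0.032     ]
[-198.27369942   99.96484906  117.84909996] [[ 0.026  1.     0.002]
 [ 1.    -0.026  0.   ]
 [ 0.     0.002 -1.   ]]
```

```bash
python3 -m crank '{"translation":[[-60,40,0],[-120,80,0],[-180,100,0],[-236,100,10],[-236,100,10]],"rotation":[[0,0,0],[0,0,0],[0,0,0],[0,0,0],[0,0,0]],"hand":[1,1,1,1,1]}'
python3 -m crank '{"translation":[[0,0,0]],"rotation":[[0,0,0]],"hand":[1]}'
python3 - <<'E'
from h import *
wrist('w3');i,K,T=load('w3')
h=[.5214,-.111,.032];print(proj(K,T,np.array(h)),toTool(h))
t=capture('top');pickle.dump(t,open('top4.pkl','wb'))
cv2.imwrite('pics/c6.png',np.vstack([i[:320],cv2.resize(t['img'][160:300,180:460],(640,280))]))
E
```

```text
clock: 9.0
eef_pos: [0.5189, -0.1533, 0.1363]
tcp_rot: [-2.256, -2.186, 0.002]
wrist_force: [-1.0, 0.3, -0.1]
width: 0.085
grip_force: 0.0
clock: 9.12
eef_pos: [0.5194, -0.1492, 0.1369]
tcp_rot: [-2.251, -2.191, 0.0]
wrist_force: [-0.2, 0.5, -0.8]
width: 0.0852
grip_force: 0.0
[326.94422503 154.16293414] [ 36.93667828   0.92786241 105.17496592]
```

View pics/c6.png

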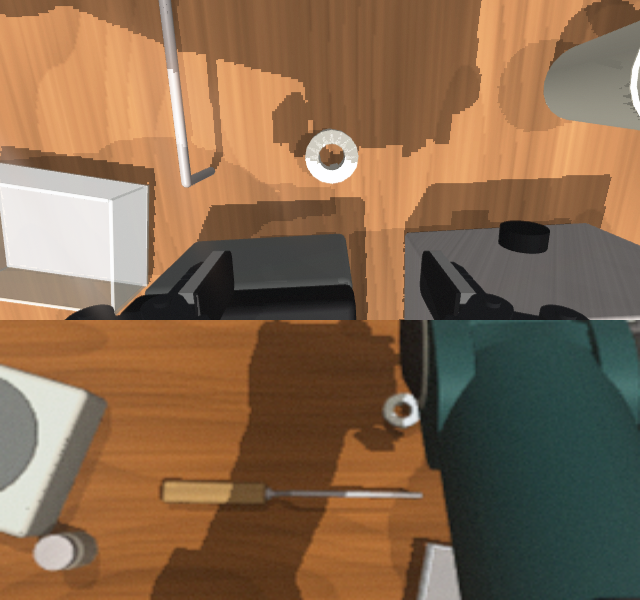

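Wrist view: hub ring centred at (331,157). The rake lies flat and clear, with its hook at (187,183). Top view: the rake is at about x 0.425.

Run:
```python
from h import *
i,K,T=load('w3')
g=cv2.inRange(cv2.cvtColor(i,cv2.COLOR_BGR2HSV),(0,0,140),(180,45,255))[115:200,290:375];m=cv2.moments(cv2.morphologyEx(g,cv2.MORPH_CLOSE,np.ones((15,15))),True);print(m['m10']/m['m00']+290,m['m01']/m['m00']+115,m['m00'])
h=ray(K,T,(331.5,154.5),.030);print(h,toTool([*h[:2],.02]))
print(ray(K,T,(187,183),.048),proj(K,T,np.r_[ray(K,T,(187,183),.048)[:2],0]))
```

```text
331.14472934472934 156.10427350427352 1755.0
[ 0.5248672  -0.11159522  0.03      ] [ 35.83720994   4.30633223 117.33220594]
[ 0.41946704 -0.12713054  0.048     ] [210.61090276 171.3618497 ]
```

```bash
python3 -m crank '{"translation":[[36,3.5,20],[36,3.5,70],[36,3.5,110],[36,3.5,120],[36,3.5,120]],"rotation":[[0,0,0],[0,0,0],[0,0,0],[0,0,0],[0,0,0]],"hand":[1,1,1,0.6,0]}'
python3 -m crank '{"translation":[[0,0,0],[0,0,0],[0,0,0],[0,0,0]],"rotation":[[0,0,0],[0,0,0],[0,0,0],[0,0,0]],"hand":[-0.5,-1,-1,-1]}'
python3 -m crank '{"translation":[[0,0,-50],[20,0,-100],[60,0,-150],[110,0,-190],[160,0,-190]],"rotation":[[0,0,0],[0,0,0],[0,0,0],[0,0,0],[0,0,0]],"hand":[-1,-1,-1,-1,-1]}'
python3 -c "
from h import *
print(toTool([.489,.325,.2]),R.from_rotvec(state()['tcp_rot']).as_matrix().round(3))"
```

```text
clock: 9.85
eef_pos: [0.5244, -0.1122, 0.0178]
tcp_rot: [-2.249, -2.194, -0.001]
wrist_force: [-0.1, 0.2, 0.1]
width: 0.0519
grip_force: 0.0
clock: 10.35
eef_pos: [0.5251, -0.113, 0.0189]
tcp_rot: [2.249, 2.191, 0.002]
wrist_force: [-2.0, 1.6, 10.1]
width: 0.0384
grip_force: 60.5
clock: 10.98
eef_pos: [0.5295, 0.0481, 0.2114]
tcp_rot: [2.248, 2.188, 0.007]
wrist_force: [1.3, -0.6, -1.1]
width: 0.0389
grip_force: 60.8
[275.67230044 -48.06154885  10.94527742] [[ 0.027  1.     0.007]
 [ 1.    -0.027 -0.001]
 [-0.001  0.007 -1.   ]]
```

```bash
python3 -m crank '{"translation":[[60,-20,0],[120,-48,0],[180,-48,0],[213,-48,0],[213,-48,0]],"rotation":[[0,0,0],[0,0,0],[0,0,0],[0,0,0],[0,0,0]],"hand":[-1,-1,-1,-1,-1]}'
python3 -m crank '{"translation":[[0,0,0],[0,0,0]],"rotation":[[0,0,0],[0,0,0]],"hand":[-1,-1]}'
python3 - <<'E'
from h import *
print(wrist('w4')['eef_pos']);i,K,T=load('w4')
p=proj(K,T,np.array([.489,.325,.142]));print(p)
cv2.imwrite('pics/w4c.png',cv2.resize(i[40:400,180:480],(500,600),interpolation=cv2.INTER_CUBIC))
E
```

```text
clock: 11.6
eef_pos: [0.485, 0.2639, 0.2084]
tcp_rot: [-2.245, -2.197, -0.003]
wrist_force: [-0.3, -0.9, -1.1]
width: 0.0384
grip_force: 60.8
clock: 11.85
eef_pos: [0.4861, 0.2599, 0.2075]
tcp_rot: [2.251, 2.19, 0.0]
wrist_force: [0.6, -0.6, -1.5]
width: 0.0385
grip_force: 60.8
[0.48607386 0.25985352 0.20753002]
[327.08280023 117.87697152]
```

View pics/w4c.png

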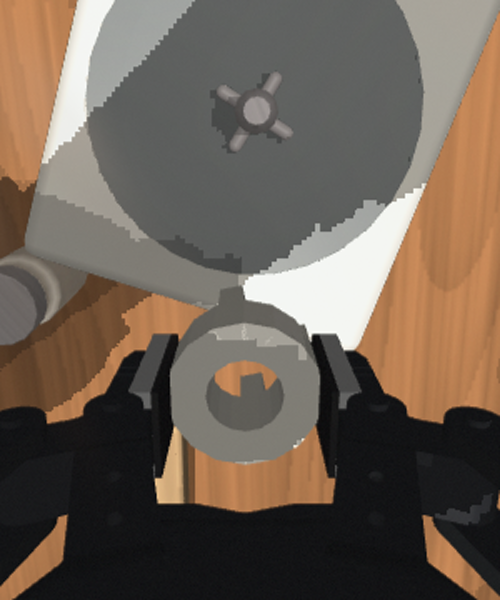

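The crop shows the spindle top at (257,109) and pin tips at (277,75), (222,89), (291,133) and (235,149). On the hub, one lug shows outside at (232,290) and the opposite one through the bore at (252,377).

Run:
```python
from h import *
i,K,T=load('w4');zb=.2075-.018
P=lambda x,y,z:ray(K,T,(180+x/1.667-.2,40+y/1.667-.2),z)
print('spindle top',P(257,109,.142))
p=[P(*q,.108) for q in((277,75),(235,149),(222,89),(291,133))]
print('pin centre',np.mean(p,0),'len',np.linalg.norm(p[0]-p[1]),np.linalg.norm(p[2]-p[3]))
ang=lambda a,b:np.degrees(np.arctan2((a-b)[1],(a-b)[0]))
print('pin ang',ang(p[0],p[1]),ang(p[2],p[3]))
lo,li=P(232,290,zb),P(250,376,zb);print('lug',lo,li,ang(lo,li),np.linalg.norm(lo-li))
hc=P(245,391,.2075+.014);print('hub ctr top',hc)
print('lug ang about TCP',ang(lo,np.array([.4861,.2599,0])),ang(li,np.array([.4861,.2599,0])))
hb=hc;print('about hc',ang(lo,hb),ang(li,hb),'tool',toTool(np.mean(p,0)),toTool(P(257,109,.142)),toTool(hc))
```

```text
spindle top [0.4933804  0.33232885 0.142     ]
pin centre [0.49382656 0.33196553 0.108     ] len 0.03509674201024647 0.03459780621907269
pin ang 58.02650503802599 147.12623646308717
lug [0.48355079 0.27865781 0.1895    ] [0.48832171 0.24967699 0.1895    ] 99.34836461402686 0.029370891558022687
hub ctr top [0.48703225 0.2618919  0.2215    ]
lug ang about TCP 97.73915069928312 -77.73890665841525
about hc 101.730807750473 -83.97392967291829 tool [72.27059438  5.73103278 99.44969803] [72.61116162  5.29177847 65.44937265] [  2.00227768   0.91820344 -14.03125811]
```

```bash
python3 -m crank '{"translation":[[50,4,0],[70,4.5,10],[70,4.5,38],[70,4.5,50],[70,4.5,55]],"rotation":[[0,0,-3.5],[0,0,-3.5],[0,0,-3.5],[0,0,-3.5],[0,0,-3.5]],"hand":[-1,-1,-1,-1,-1]}'
python3 -m crank '{"translation":[[0,0,5],[0,0,10]],"rotation":[[0,0,0],[0,0,0]],"hand":[-1,-1]}'
```

```text
clock: 12.52
eef_pos: [0.4922, 0.3302, 0.1519]
tcp_rot: [-2.183, -2.259, 0.001]
wrist_force: [0.3, -0.2, 0.2]
width: 0.0387
grip_force: 60.8
clock: 12.78
eef_pos: [0.4924, 0.3308, 0.1425]
tcp_rot: [2.182, 2.26, 0.001]
wrist_force: [0.9, -0.8, -0.9]
width: 0.0383
grip_force: 60.8
```

```bash
python3 -m crank '{"translation":[[0,0,5],[0,0,9],[0,0,12],[0,0,14],[0,0,14]],"rotation":[[0,0,0],[0,0,0],[0,0,0],[0,0,0],[0,0,0]],"hand":[-1,-1,-1,-1,-1]}'
```

```text
clock: 13.4
eef_pos: [0.492, 0.3309, 0.1281]
tcp_rot: [-2.182, -2.26, 0.0]
wrist_force: [0.3, 0.7, -1.4]
width: 0.0386
grip_force: 60.8
```

```bash
python3 -m crank '{"translation":[[0,0,1.5],[0,0,3],[0,0,3]],"rotation":[[0,0,0],[0,0,0],[0,0,0]],"hand":[-1,-1,-1]}'
python3 -m crank '{"translation":[[0,0,1.5],[0,0,2],[0,0,2]],"rotation":[[0,0,0],[0,0,0],[0,0,0]],"hand":[-1,-1,-1]}'
```

```text
clock: 13.78
eef_pos: [0.492, 0.3309, 0.1251]
tcp_rot: [-2.182, -2.26, -0.0]
wrist_force: [0.8, 0.4, -0.7]
width: 0.0382
grip_force: 60.8
clock: 14.15
eef_pos: [0.492, 0.3309, 0.1231]
tcp_rot: [-2.182, -2.26, -0.0]
wrist_force: [0.6, 1.6, -1.4]
width: 0.0384
grip_force: 60.8
```

```bash
python3 -m crank '{"translation":[[0,0,1.5],[0,0,3],[0,0,3]],"rotation":[[0,0,0],[0,0,0],[0,0,0]],"hand":[-1,-1,-1]}'
python3 -m crank '{"translation":[[0,0,1],[0,0,2],[0,0,2]],"rotation":[[0,0,0],[0,0,0],[0,0,0]],"hand":[-1,-1,-1]}'
```

```text
clock: 14.52
eef_pos: [0.492, 0.3309, 0.12]
tcp_rot: [-2.182, -2.26, 0.0]
wrist_force: [2.0, 1.5, -1.4]
width: 0.038
grip_force: 60.7
clock: 14.9
eef_pos: [0.4921, 0.3309, 0.119]
tcp_rot: [2.182, 2.26, 0.0]
wrist_force: [-4.7, -2.5, 14.4]
width: 0.0389
grip_force: 62.3
```

```bash
python3 -m crank '{"translation":[[0,0,-1],[0,0,-1],[0,0,-1],[0,0,-1],[0,0,-30]],"rotation":[[0,0,0],[0,0,0],[0,0,0],[0,0,0],[0,0,0]],"hand":[-0.2,0.2,0.5,0.5,0.5]}'
python3 -m crank '{"translation":[[0,0,-50],[-40,0,-70],[-70,0,-70],[-70,0,-70],[-70,0,-70]],"rotation":[[0,0,0],[0,0,0],[0,0,0],[0,0,0],[0,0,0]],"hand":[0.5,0.5,0.5,0.5,0.5]}'
python3 - <<'E'
from h import *
wrist('w5');i,K,T=load('w5');t=capture('top')['img']
cv2.imwrite('pics/w5c.png',np.hstack([cv2.resize(i[20:260,220:440],(400,436)),cv2.resize(t[:,:],(400,250))[:,:] if 0 else np.pad(cv2.resize(t,(400,250)),((0,186),(0,0),(0,0)))]))
c=np.array([.4936,.332,0])
for z,r in((.132,.020),(.142,.005)):
    o=proj(K,T,c+[0,0,z]);e=proj(K,T,c+[r,0,z]);print(z,(o-[220,20])*1.818,np.linalg.norm(e-o)*1.818)
E
```

```text
clock: 15.52
eef_pos: [0.4912, 0.3301, 0.1468]
tcp_rot: [-2.181, -2.259, 0.005]
wrist_force: [-0.2, -0.4, 0.7]
width: 0.0641
grip_force: 0.0
clock: 16.15
eef_pos: [0.4944, 0.2614, 0.2181]
tcp_rot: [-2.181, -2.26, -0.0]
wrist_force: [-0.6, 0.6, 0.1]
width: 0.0642
grip_force: 0.0
0.132 [196.33252781 162.20579547] 54.03255667411895
0.142 [196.43967908 161.78713346] 14.162612658550946
```

View pics/w5c.png

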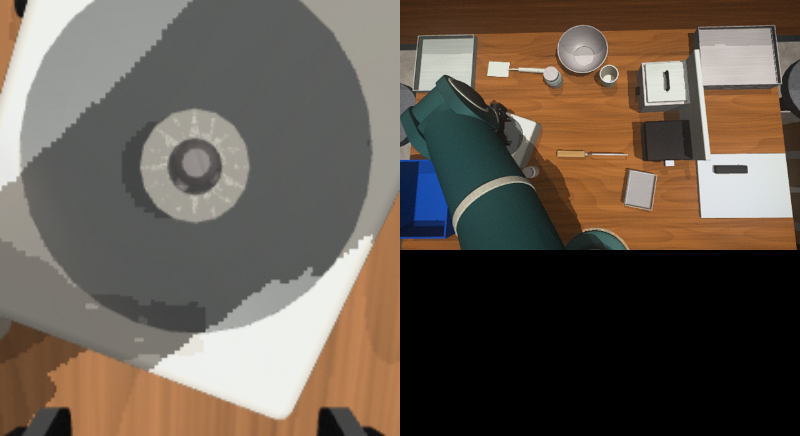

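The hub sits centred on the spindle at (195,165), and the rake and the other things are undisturbed. I'll check its height from the apparent size of the ring.

Run:
```python
from h import *
i,K,T=load('w5')
g=i[20:260,220:440].min(2); hsv=g[60:130,65:150].copy()
m=(hsv>125).astype(np.uint8)
cs,_=cv2.findContours(m,cv2.RETR_EXTERNAL,cv2.CHAIN_APPROX_NONE);c=max(cs,key=cv2.contourArea)
print(cv2.fitEllipse(c),cv2.boundingRect(c),cv2.contourArea(c))
ctr=np.array([.4936,.332,0])
for z in(.132,.143):
    a=np.linspace(0,2*np.pi,60);q=np.array([proj(K,T,ctr+[.02*np.cos(t),.02*np.sin(t),z]) for t in a],np.float32);print(z,cv2.fitEllipse(q)[1],q.mean(0)-[285,80])
```

```text
((41.665565490722656, 30.663423538208008), (58.381744384765625, 60.86513900756836), 1.0545997619628906) (12, 0, 60, 62) 2788.5
0.132 (59.510128021240234, 62.04616928100586) [43.48995972 28.85250854]
0.143 (62.65623474121094, 65.34236907958984) [43.58145142 28.55675507]
```

The measured size matches a top height of 132 mm, so the hub is fully home.

```bash
python3 -c "
from workcell import *
print(sign_off())"
```

```text
the job is handed in; nothing more can be done
None
```

The hub was raked out of the gap, the rake laid on the table clear of it, and the hub fitted fully home over the cross pins and released; it dropped straight in with no turning under pressure, and I signed off about 16 s in.

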